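# Find the rattling parts case and hold it out

### The job

One of the three closed metal cases in the tray has its part rattling loose inside. Going from left to right, lift each case clear of the tray and rock it - left end down about 25 degrees, then right end down as much - to feel whether something runs to and fro, putting each back in its own bay before lifting the next. Then hold out the one that rattles over the middle of the cork mat, level and still, 10 to 25 cm up, and finish while still holding it there, with the two quiet cases standing in their own bays and the other things on the bench left alone.

Things in the scene. Friction and masses are not known exactly. Their poses are not given: they have to be found in the camera images.
- case_left_center (a point): centre (half-way up) of the left case: closed plain metal case, 110 mm long (its y, +y = left end), 58 mm wide (x, away from the robot), 54 mm high (z), clips on its ends; grasp it across the 58 mm width. It cannot be opened. The three look alike and weigh about 0.43 kg each; differences of up to 36 g tell nothing.
- case_middle_center (a point): centre (half-way up) of the middle case: closed plain metal case, 110 mm long (its y, +y = left end), 58 mm wide (x, away from the robot), 54 mm high (z), clips on its ends; grasp it across the 58 mm width. In one of the three cases, varying, a round 250 g part is loose: tipped, it runs some 60 mm from end to end and strikes the end, so the load on the hand shifts that way; levelled again, it stays there.
- case_right_center (a point): centre (half-way up) of the right case: closed plain metal case, 110 mm long (its y, +y = left end), 58 mm wide (x, away from the robot), 54 mm high (z), clips on its ends; grasp it across the 58 mm width. In the two quiet cases a part of the same 250 g is packed tight in the middle: nothing moves when they are tipped.
- bay_left (a point): centre of the floor of the left bay of the fixed white tray (142 x 462 mm, floor 4 mm above the worktop, rims and dividers 10 mm above it and 5 mm thick, bays side by side 150 mm apart); axes as the tray's: x away from the robot, y to its left, z up. The left case stands in the middle of this bay, lengthwise along y.
- bay_middle (a point): centre of the floor of the middle bay of the fixed white tray (142 x 462 mm, floor 4 mm above the worktop, rims and dividers 10 mm above it and 5 mm thick, bays side by side 150 mm apart); axes as the tray's: x away from the robot, y to its left, z up. The middle case stands in the middle of this bay, lengthwise along y.
- bay_right (a point): centre of the floor of the right bay of the fixed white tray (142 x 462 mm, floor 4 mm above the worktop, rims and dividers 10 mm above it and 5 mm thick, bays side by side 150 mm apart); axes as the tray's: x away from the robot, y to its left, z up. The right case stands in the middle of this bay, lengthwise along y.
- mat_center (a point): centre of the top of the fixed round cork hand-over mat, 110 mm across, 3 mm thick, beyond the tray
- well_plate: clear 96-well plate, 86 x 128 x 14 mm, bystander, to be left where it is; origin under its centre
- petri_dish: round shallow dish, 57 mm across, 14 mm high, bystander, to be left where it is; origin under its centre
- stain_jar: white screw-cap jar, 60 mm across, 76 mm high, bystander, to be left where it is; origin under its centre
- calculator: black pocket calculator, 68 x 118 x 11 mm, bystander, to be left where it is; origin under its centre
Things that resemble listed ones, but are neither listed nor needed, are in the scene too. Leave any green or red look-alike of the part that bears case_middle_center alone.

How it is judged:
By the outcome, as a careful person would: the job done as asked, in the order asked, and still so for the second after the job is handed in, while the arm keeps its last pose, push and grip.
It also fails if it takes over 72 s, if anything falls off the work surface, if the arm or the gripper's body presses on something with over 40 N, if the wrist force passes 120 N, or if a joint passes its speed limit or range.

### The arm

A 7-joint arm with a two-finger parallel gripper is mounted at the origin on a cart in front of the work surface, level with it; the furniture and walls round the work are solid. World frame = base frame: x ahead of the robot, y to its left, z up, the work surface at z = 0. Lengths are in m, angles in rad, forces in N, time in s.
With the tool pointing down it reaches from about 0.4 to 0.925 m from the base axis. Payload 5.6 kg.
Tool frame: the origin (TCP) lies midway between the tips of the shut fingers; the grasp point (between the pads) lies 19 mm behind it (grip_point_offset is the distance from the TCP to the grasp point, in m); z points along the fingers, y is the direction in which the jaws open and shut (so a half turn about z gives the same grasp; the last joint's range is limited). The gripper opens to 85 mm and grips with 20 to 120 N. Pads are 22 mm wide; open, the fingers measure 114 mm over their backs; the gripper's body (76 mm by 85 mm) begins 54 mm behind the grasp point. The pads swing forward as they close: fully open they stand 13 mm farther back than shut.
Start: joints at [1.243, 0.468, -0.012, 1.603, 0.006, 1.071, -0.056], TCP at [0.183, -0.624, 0.203] pointing down, gripper open.
Joint ranges: [-2.53, 2.53], [-0.31, 2.02], [-1.57, 1.55], [0.28, 2.44], [-1.29, 4.43], [0.15, 1.84], [-2.92, 2.92]. Speed limits (rad/s): [2.57, 2.57, 3.14, 3.14, 3.14, 3.14, 3.14].

### API

Orientations are given as a unit quaternion [x, y, z, w].
In Python, from plant import * gives the robot as it stands. Calls block until the motion is done:
- goto(position, orientation): joint-space move of the TCP to a pose.
- move_linear(position, frame=None, rate=0.15, until_force=None): straight line of the TCP; frame=None keeps the orientation; rate is the mean speed in m/s. With until_force (N) it stops when the force on the tool has changed by that much, and returns True; else False.
- move_j(angles): joint-space move.
- gripper_open() and close(): open the fingers fully, or close them until they stop; the grip force is fixed at half the most.
- wait(seconds).
- ik(position, orientation): joint angles nearest the present ones, or None.
- capture(name): name is "scene" or "top"; returns a dict with "image" (420x560x3 uint8, red, green, blue), "fovy" (degrees; the focal length in pixels is half the picture's height over the tangent of half this angle, whatever the lens; pixels are square), "cx", "cy" (the principal point, pixels), "k1" (the pictures are not rectified: a ray, as slopes to the right and down, at radius r is drawn at 1 + k1 r^2 times it, then the intrinsics apply), "extrinsics" (4x4, takes a point from world to camera coordinates). Camera axes: x right, y up, looking along -z (the intrinsics and any distortion apply to the point x, -y, -z); pixel columns grow to the right and rows downward; lengths in m; the calibration is good to about 2 mm. A picture is of the moment at which its call begins. There is no depth.
A pose or a line that the arm cannot do raises IKError and nothing moves.
- hand_in(): hands the job in, once; it reports no verdict.
Readings, each from a call of its own:
- get_time_s(): time.
- get_joints(): joint angles.
- get_joint_velocities(): joint speeds.
- get_joint_torque(): joint torques, N m.
- get_tool_pos(): TCP position.
- get_orientation(): TCP orientation.
- get_contact_force(): force on the tool from outside, world axes, zero at the start.
- get_ft_torque(): the same for the moment, N m.
- get_finger_gap(): finger opening in m.
Only numpy, scipy, OpenCV 4.12 (cv2) and the standard library are available. Lean on these libraries where they do the work, as an engineer would, in place of code of your own. Each camera call takes 0.05 s, during which the arm holds its last target. There are 200 camera calls.

## Working session

There is one attempt and no reset: what is moved stays moved. The work goes in short steps, each a Python script; the robot and the scene stay as the last script left them, time stands still between calls to the robot, and variables do not carry over. Pictures are saved under pics/ and viewed, about 8 in all and at most 12, crops included, and the job is handed in when it is done.

```bash
ls; mkdir -p pics; python3 - <<'E'
from plant import *
import cv2,numpy as np
for n in("scene","top"):
    c=capture(n); cv2.imwrite(f"pics/{n}0.png",c["image"][:,:,::-1]); print(n,c["fovy"],c["cx"],c["cy"],c["k1"],c["extrinsics"])
print(get_time_s(),get_orientation(),get_finger_gap(),grip_point_offset if 'grip_point_offset' in globals() else None)
E
```

```text
pics
scene 53.84680143467804 279.47247503927866 216.52197175582944 -0.039963263640679536 [[-0.77082354 -0.6367065  -0.02087851  0.42276952]
 [ 0.27547335 -0.36269256  0.89026319 -0.20833823]
 [-0.57440884  0.68048434  0.45496763 -0.8789588 ]
 [ 0.          0.          0.          1.        ]]
top 49.90274238361842 272.65454842361663 207.9500369072028 -0.1397718398911046 [[ 1.69360506e-02 -9.99856461e-01 -4.77748830e-04  2.68287975e-03]
 [ 9.73454468e-01  1.63797581e-02  2.28293895e-01 -5.67568026e-01]
 [-2.28253301e-01 -4.33146370e-03  9.73592147e-01 -1.21077807e+00]
 [ 0.00000000e+00  0.00000000e+00  0.00000000e+00  1.00000000e+00]]
0.1 [ 9.89882346e-01  1.41888264e-01 -1.70063466e-04 -7.94926501e-04] 0.08553009191616306 0.0187
```

View pics/top0.png

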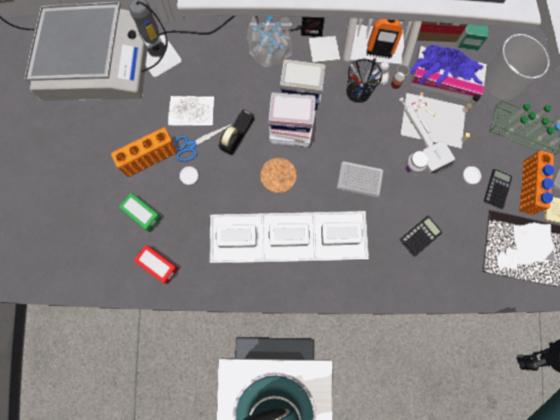

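View pics/scene0.png

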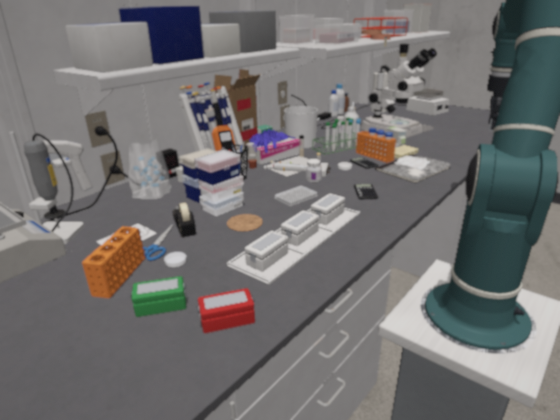

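Top view: white tray at x 209–368, y 212–262, with three grey metal cases in it at about (238,235), (291,233) and (341,232). The cork mat is at (278,175). The green (139,211) and red (156,264) look-alikes stand outside the tray and stay untouched. I'll confirm this in an enlarged crop and measure.

```bash
cat > h.py <<'E'
import cv2,numpy as np
def ray(c,uv):
    H=c["image"].shape[0]; f=H/2/np.tan(np.radians(c["fovy"]/2))
    d=(np.atleast_2d(uv)-[c["cx"],c["cy"]])/f
    u=d.copy()
    for _ in range(30): u=d/(1+c["k1"]*(u**2).sum(1,keepdims=True))
    E=c["extrinsics"];R=E[:3,:3]
    return -R.T@E[:3,3], np.c_[u[:,0],-u[:,1],-np.ones(len(u))]@R
def onplane(c,uv,z):
    o,d=ray(c,uv); return o+d*((z-o[2])/d[:,2])[:,None]
def proj(c,P):
    H=c["image"].shape[0]; f=H/2/np.tan(np.radians(c["fovy"]/2))
    E=c["extrinsics"];p=np.atleast_2d(P)@E[:3,:3].T+E[:3,3]
    s=np.c_[p[:,0],-p[:,1]]/-p[:,2:]
    return s*(1+c["k1"]*(s**2).sum(1,keepdims=True))*f+[c["cx"],c["cy"]]
E
python3 - <<'E'
from plant import *
from h import *
c=capture("top");im=c["image"];hsv=cv2.cvtColor(im,cv2.COLOR_RGB2HSV)
def big(m,x0,x1,y0,y1):
    w=np.zeros_like(m);w[y0:y1,x0:x1]=m[y0:y1,x0:x1]
    return max(cv2.findContours(w,cv2.RETR_EXTERNAL,cv2.CHAIN_APPROX_NONE)[0],key=cv2.contourArea)
m=cv2.inRange(hsv,(0,0,150),(180,60,255))
t=big(m,200,380,205,270)
P=onplane(c,t[:,0].astype(float),.010)
r=cv2.minAreaRect(P[:,:2].astype(np.float32));print("tray",r)
mm=cv2.inRange(hsv,(5,90,100),(20,255,255))
t2=big(mm,255,302,153,200);P2=onplane(c,t2[:,0].astype(float),.003)
print("mat",cv2.minAreaRect(P2[:,:2].astype(np.float32)))
s=cv2.resize(im[200:275,200:380],None,fx=4.4,fy=4.4,interpolation=cv2.INTER_CUBIC)
cv2.imwrite("pics/crop1.png",s[:,:,::-1])
E
```

```text
tray ((0.49595481157302856, -0.034522607922554016), (0.14513961970806122, 0.4623257517814636), 2.2522733211517334)
mat ((0.685906708240509, -0.00206834077835083), (0.10753808915615082, 0.10890637338161469), 73.68659973144531)
```

View pics/crop1.png

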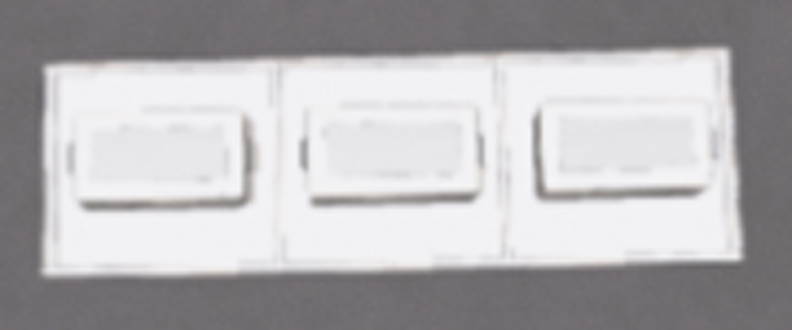

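The crop shows three grey-labelled metal cases, one per bay. Label centres are at crop (160,154), (395,150) and (627,143). The tray measures 145x462 mm (142x462 expected) and the mat 108 mm (110 expected), so both fit. Next I'll compare the case tops with the bay centres.

```bash
python3 - <<'E'
from plant import *
from h import *
c=capture("top");s=capture("scene")
yaw=np.radians(2.25);T=np.array([.496,-.0345]);X=np.array([np.cos(yaw),np.sin(yaw)]);Y=np.array([-X[1],X[0]])
lab=np.array([[160,154],[395,150],[627,143]])/4.4+[199.6,199.6]
L=onplane(c,lab,.058)
for i,k in enumerate((1,0,-1)):
    b=T+k*.15*Y; d=L[i,:2]-b; print(b.round(4),"label offs in tray axes",(d@X).round(4),(d@Y).round(4))
for n,cc in(("top",c),("scene",s)):
    im=cc["image"].copy();im=cv2.resize(im,None,fx=4,fy=4,interpolation=cv2.INTER_CUBIC)
    for k in(1,0,-1):
        b=T+k*.15*Y
        q=[np.r_[b+a*.029*X+e*.055*Y,.058] for a,e in((1,1),(1,-1),(-1,-1),(-1,1))]
        cv2.polylines(im,[np.int32(proj(cc,q)*4+2)],True,(255,0,0),1)
    q=[np.r_[T+a*.071*X+e*.231*Y,.01] for a,e in((1,1),(1,-1),(-1,-1),(-1,1))]
    cv2.polylines(im,[np.int32(proj(cc,q)*4+2)],True,(0,0,255),1)
    x0,x1,y0,y1=(195,385,200,275) if n=="top" else (225,370,185,280)
    globals()[n]=im[4*y0:4*y1,4*x0:4*x1]
o=np.zeros((top.shape[0]+scene.shape[0]*4//6+1,760,3),np.uint8)
o[:300,:760]=top; sc=cv2.resize(scene,None,fx=.66,fy=.66);o[300:300+sc.shape[0],:sc.shape[1]]=sc
cv2.imwrite("pics/chk.png",o[:,:,::-1])
E
```

```text
[0.4901 0.1154] label offs in tray axes 0.0004 -0.0013
[ 0.496  -0.0345] label offs in tray axes -0.0003 -0.0014
[ 0.5019 -0.1844] label offs in tray axes 0.0007 -0.0004
```

View pics/chk.png

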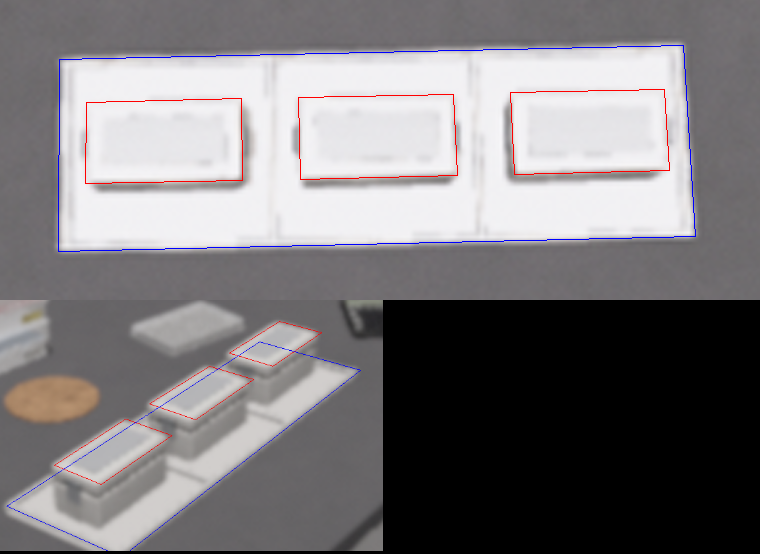

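The outlines match the cases in both views to within about 1.5 mm. I'll plan the poses with ik, then start.

```bash
cat >> h.py <<'E'
from scipy.spatial.transform import Rotation as Ro
yaw=np.radians(2.25);T=np.array([.496,-.0345]);X=np.array([np.cos(yaw),np.sin(yaw)]);Y=np.array([-X[1],X[0]])
MAT=np.array([.686,-.002]); BAY=[T+k*.15*Y for k in(1,0,-1)]
def pose(xy,zgrip,tilt=0,flip=1,off=.0187):
    """TCP pose with grasp point at (xy,zgrip); tilt>0 (deg) = left end down"""
    ty=flip*np.r_[X,0];tz=np.array([0,0,-1.])
    R=Ro.from_rotvec(-np.radians(tilt)*np.r_[X,0])*Ro.from_matrix(np.c_[np.cross(ty,tz),ty,tz])
    return np.r_[xy,zgrip]+R.apply([0,0,off]), R.as_quat()
E
python3 - <<'E'
from plant import *
from h import *
for f in(1,-1):
  for xy in BAY+[MAT]:
    for z,t in((.035,0),(.2,0),(.2,25),(.2,-25)):
      q=ik(*pose(xy,z,t,f)); print(f,xy.round(3),z,t,None if q is None else np.round(q,2))
c=capture("top");print(onplane(c,[[290,146],[360,178],[418,160]],0))
print(get_contact_force(),get_ft_torque())
E
```

```text
1 [0.49  0.115] 0.035 0 [ 0.23  0.62 -0.65  2.04  0.6   0.67 -0.78]
1 [0.49  0.115] 0.2 0 [ 0.58  0.5  -1.11  1.93  0.52  1.04 -0.71]
1 [0.49  0.115] 0.2 25 [ 0.34  0.74 -1.25  1.85  0.95  1.55 -1.19]
1 [0.49  0.115] 0.2 -25 [ 0.65  0.41 -0.82  1.98 -0.19  0.85  0.05]
1 [ 0.496 -0.034] 0.035 0 [ 0.43  0.57 -0.52  2.07  0.48  0.62 -0.39]
1 [ 0.496 -0.034] 0.2 0 [ 0.57  0.32 -0.67  1.96  0.24  0.94 -0.18]
1 [ 0.496 -0.034] 0.2 25 [ 0.4   0.41 -0.81  1.97  0.77  1.19 -0.77]
1 [ 0.496 -0.034] 0.2 -25 [ 0.81  0.42 -0.67  1.91 -0.2   0.99  0.33]
1 [ 0.502 -0.184] 0.035 0 [ 0.67  0.61 -0.48  1.98  0.45  0.66 -0.06]
1 [ 0.502 -0.184] 0.2 0 [ 0.74  0.36 -0.55  1.88  0.23  0.96  0.13]
1 [ 0.502 -0.184] 0.2 25 [ 0.49  0.34 -0.55  1.99  0.75  1.   -0.45]
1 [ 0.502 -0.184] 0.2 -25 [ 0.97  0.53 -0.62  1.74 -0.11  1.14  0.48]
1 [ 0.686 -0.002] 0.035 0 [ 0.34  0.83 -0.58  1.59  0.54  0.89 -0.4 ]
1 [ 0.686 -0.002] 0.2 0 [ 0.43  0.67 -0.73  1.49  0.47  1.16 -0.35]
1 [ 0.686 -0.002] 0.2 25 [ 0.19  0.7  -0.66  1.5   0.84  1.36 -0.66]
1 [ 0.686 -0.002] 0.2 -25 [ 0.61  0.74 -0.73  1.46  0.04  1.11  0.04]

[... 609 characters left out ...]
16  0.59 -2.67]
-1 [ 0.502 -0.184] 0.2 0 [ 0.27  0.3   0.02  1.91 -0.01  0.93 -2.81]
-1 [ 0.502 -0.184] 0.2 25 [ 1.    0.7  -1.32  1.96  1.13  1.38  2.42]
-1 [ 0.502 -0.184] 0.2 -25 [ 0.44  0.44  0.09  1.78 -0.44  1.2  -2.36]
-1 [ 0.686 -0.002] 0.035 0 [-0.79  1.24  1.33  1.67 -1.25  1.31 -2.3 ]
-1 [ 0.686 -0.002] 0.2 0 [-0.79  0.95  1.34  1.58 -0.94  1.38 -2.45]
-1 [ 0.686 -0.002] 0.2 25 [ 0.47  1.04 -1.33  1.48  1.3   1.75  2.29]
-1 [ 0.686 -0.002] 0.2 -25 [ 0.16  0.61 -0.01  1.5  -0.46  1.16 -2.74]
[[ 0.78003922 -0.03763152  0.        ]
 [ 0.680887   -0.2515725   0.        ]
 [ 0.74337787 -0.43622786  0.        ]]
[-0.10610814  0.15998486 -0.06422486] [ 0.00458906  0.03663612 -0.00010912]
```

```bash
cat >> h.py <<'E'
import plant as p
def st(tag):
    F=[];M=[]
    for _ in range(8): F.append(p.get_contact_force());M.append(p.get_ft_torque());p.wait(.04)
    F=np.mean(F,0);M=np.mean(M,0);W=np.r_[X,0]
    print(tag,"t%.1f"%p.get_time_s(),"gap%.4f"%p.get_finger_gap(),"F",F.round(2),"M",M.round(3),"Mx' %.3f"%(M@W),flush=True)
E
python3 - <<'E'
from plant import *
from h import *
b=BAY[0]
goto(*pose(b,.16)); print(get_time_s(),get_tool_pos(),pose(b,.16)[0])
print(move_linear(pose(b,.036)[0],until_force=8),get_time_s(),get_tool_pos())
st("pre"); close(); st("closed")
c=capture("scene");cv2.imwrite("pics/g1.png",cv2.resize(c["image"][120:320,180:440],None,fx=3,fy=3)[:,:,::-1])
E
```

```text
3.125 [0.49046145 0.11445365 0.14116977] [0.49011103 0.11538436 0.1413    ]
False 4.1 [0.49062261 0.11576833 0.01791038]
pre t4.4 gap0.0851 F [0.01 0.3  0.07] M [-0.014 -0.021 -0.004] Mx' -0.015
closed t5.2 gap0.0559 F [ 1.67 -1.3   8.16] M [-0.237 -0.363  0.024] Mx' -0.251
```

View pics/g1.png

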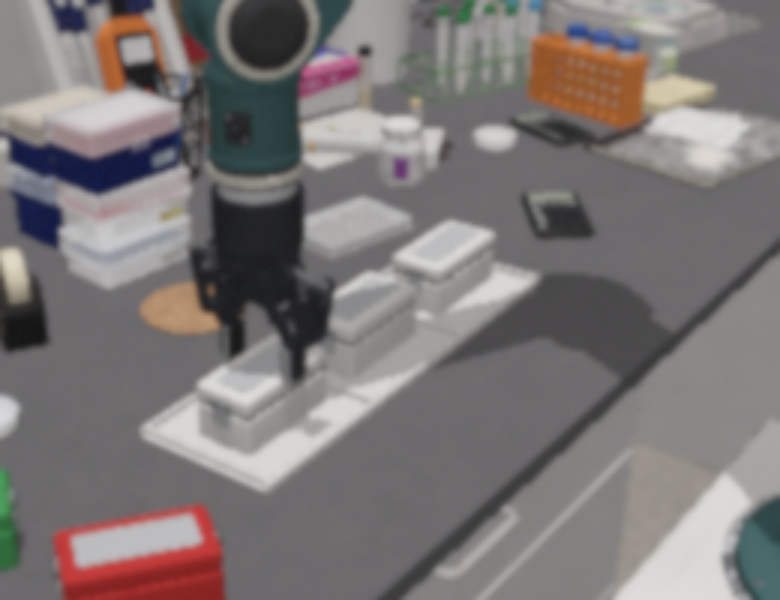

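Gripper closed across the left case (pads at crop (235,340) and (295,365)); the neighbours are undisturbed. Now lift and rock.

```bash
cat >> h.py <<'E'
def rock(b):
    Z=.2
    p.move_linear(pose(b,Z)[0],rate=.12); st("level0")
    for t in(25,-25):
        p.goto(*pose(b,Z,t)); p.wait(.5); st("tilt%d"%t)
        R=Ro.from_quat(p.get_orientation());print("  tool z",R.apply([0,0,1]).round(3))
        p.goto(*pose(b,Z)); p.wait(.2); st("level after %d"%t)
E
python3 - <<'E'
from h import *
rock(BAY[0])
c=p.capture("scene");cv2.imwrite("pics/g2.png",cv2.resize(c["image"][80:280,180:440],None,fx=3,fy=3)[:,:,::-1])
E
```

```text
level0 t7.1 gap0.0556 F [ 0.22 -0.11 -4.31] M [-0.003  0.013  0.001] Mx' -0.002
tilt25 t8.5 gap0.0562 F [ 0.06 -0.23 -4.21] M [ 0.867  0.034 -0.014] Mx' 0.868
  tool z [ 0.017 -0.422 -0.906]
level after 25 t9.6 gap0.0557 F [-0.2  -0.18 -4.23] M [-0.002  0.01  -0.015] Mx' -0.002
tilt-25 t10.9 gap0.0559 F [ 0.35  0.03 -4.38] M [-0.873 -0.044 -0.013] Mx' -0.874
  tool z [-0.017  0.422 -0.906]
level after -25 t12.0 gap0.0557 F [-0.06  0.06 -4.29] M [-0.008 -0.007 -0.006] Mx' -0.009
```

View pics/g2.png

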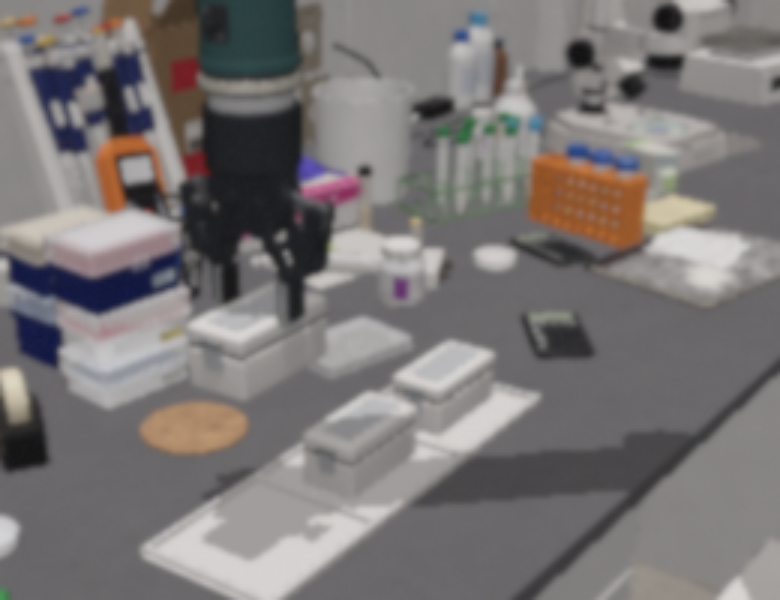

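Held level, and the moment is the same after both tips (-0.002 and -0.009 N m, where ±0.07 would mean a loose part). The left case is quiet. I'll put it back and test the middle one.

```bash
cat >> h.py <<'E'
def putback(b):
    p.move_linear(pose(b,.05)[0],rate=.13); p.wait(.15)
    s=p.move_linear(pose(b,.0355)[0],rate=.03,until_force=4)
    print("down",s,p.get_tool_pos().round(4) if hasattr(p.get_tool_pos(),'round') else p.get_tool_pos())
    p.gripper_open(); p.move_linear(pose(b,.14)[0],rate=.15)
def grab(b):
    p.goto(*pose(b,.14)); print("desc",p.move_linear(pose(b,.036)[0],until_force=8)); p.close(); st("grab")
E
python3 - <<'E'
from h import *
putback(BAY[0]);grab(BAY[1]);rock(BAY[1])
c=p.capture("scene");cv2.imwrite("pics/g3.png",cv2.resize(c["image"][80:280,180:440],None,fx=3,fy=3)[:,:,::-1])
E
```

```text
down True [0.4901 0.1151 0.0187]
desc False
grab t17.4 gap0.0559 F [0.87 0.08 9.28] M [ 0.012 -0.24   0.03 ] Mx' 0.003
level0 t19.2 gap0.0559 F [ 0.28 -0.14 -4.14] M [ 0.007 -0.01  -0.004] Mx' 0.007
tilt25 t20.6 gap0.0558 F [-0.21  0.34 -4.25] M [ 0.881  0.038 -0.001] Mx' 0.881
  tool z [ 0.017 -0.422 -0.906]
level after 25 t21.7 gap0.0557 F [-0.14  0.17 -4.11] M [-0.004  0.017  0.002] Mx' -0.003
tilt-25 t23.0 gap0.0559 F [-0.04  0.02 -4.42] M [-0.843 -0.038  0.004] Mx' -0.844
  tool z [-0.017  0.422 -0.906]
level after -25 t24.0 gap0.0560 F [-0.17 -0.13 -4.41] M [-0.015 -0.004  0.009] Mx' -0.015
```

View pics/g3.png

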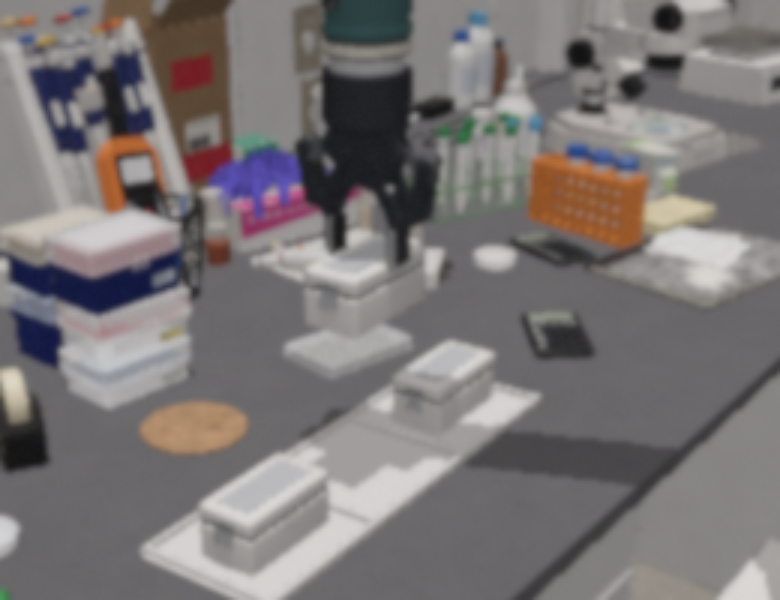

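The left case is back upright in its bay, and the middle one is held level. The middle case is quiet too (-0.003 and -0.015 N m). Next is the right one.

```bash
python3 - <<'E'
from h import *
putback(BAY[1]);grab(BAY[2]);rock(BAY[2])
E
```

```text
down True [ 0.496  -0.0348  0.0194]
desc False
grab t29.4 gap0.0561 F [0.96 0.22 8.28] M [ 0.1   -0.332 -0.023] Mx' 0.087
level0 t31.2 gap0.0557 F [-0.13 -0.21 -4.29] M [-0.013 -0.007  0.012] Mx' -0.013
tilt25 t32.6 gap0.0558 F [ 0.23  0.14 -4.33] M [ 0.828  0.029 -0.   ] Mx' 0.829
  tool z [ 0.017 -0.422 -0.906]
level after 25 t33.7 gap0.0560 F [ 0.13  0.03 -4.35] M [-0.045  0.021 -0.012] Mx' -0.045
tilt-25 t34.9 gap0.0557 F [-0.03 -0.23 -4.44] M [-0.828 -0.027  0.003] Mx' -0.828
  tool z [-0.017  0.422 -0.906]
level after -25 t35.8 gap0.0557 F [ 0.2  -0.04 -4.5 ] M [-0.015  0.03   0.001] Mx' -0.013
```

The right case differs: its tilted moment is about 0.04 N m smaller each way, and the level readings are -0.045 and -0.013. That isn't decisive against the noise, and a loose part should give about ±0.07. I'll repeat the rock with longer averaging, since there is time (t=36 of 72 s).

```bash
python3 - <<'E'
from h import *
W=np.r_[X,0]
def av(tag,n=24):
    A=[];B=[]
    for _ in range(n): A.append(np.array(p.get_ft_torque())@W);B.append(p.get_contact_force()[2]);p.wait(.04)
    A=np.array(A);print(tag,"t%.1f"%p.get_time_s(),"M",A.reshape(4,-1).mean(1).round(3),"mean %.4f sd %.3f"%(A.mean(),A.std()),"Fz %.3f"%np.mean(B),flush=True)
b=BAY[2];Z=.2
for t in(25,-25):
    p.goto(*pose(b,Z,t)); p.wait(.3); av("tilt%d"%t)
    p.goto(*pose(b,Z)); p.wait(.1); av("level after %d"%t)
c=p.capture("scene");cv2.imwrite("pics/g4.png",cv2.resize(c["image"][80:280,180:440],None,fx=3,fy=3)[:,:,::-1])
E
```

```text
tilt25 t37.7 M [0.815 0.824 0.823 0.813] mean 0.8188 sd 0.031 Fz -4.392
level after 25 t39.4 M [-0.058 -0.046 -0.066 -0.053] mean -0.0559 sd 0.029 Fz -4.222
tilt-25 t41.1 M [-0.814 -0.814 -0.829 -0.832] mean -0.8224 sd 0.027 Fz -4.640
level after -25 t42.6 M [ 0.012  0.006  0.003 -0.003] mean 0.0044 sd 0.031 Fz -4.295
```

Averaged over 24 samples, the level moment differs by -0.060±0.009 N m between the two tips. The sign is right for a part lying at the lower end. The left and middle cases show none, and a full 0.147 shift is excluded for both by about 10 sigma. So the right case rattles, and I'll take it to the mat.

```bash
python3 - <<'E'
from h import *
p.move_linear(pose(BAY[2],.2)[0],rate=.1)
P,q=pose(MAT,.18)
p.move_linear(P,frame=q,rate=.1); p.wait(.8); st("over mat")
print(p.get_tool_pos(),P,Ro.from_quat(p.get_orientation()).apply([0,0,1]).round(4),np.abs(p.get_joint_velocities()).max())
a=p.capture("scene");b=p.capture("top")
o=np.hstack([cv2.resize(a["image"][80:280,195:395],None,fx=2,fy=2),cv2.resize(b["image"][80:280,180:380],None,fx=2,fy=2)])
cv2.imwrite("pics/end.png",o[:,:,::-1])
E
```

```text
over mat t46.8 gap0.0555 F [ 0.23 -0.02 -4.66] M [0.013 0.018 0.007] Mx' 0.014
[ 0.68600933 -0.00201244  0.16128864] [ 0.686  -0.002   0.1613] [ 0.  0. -1.] 0.00674629176074153
```

View pics/end.png

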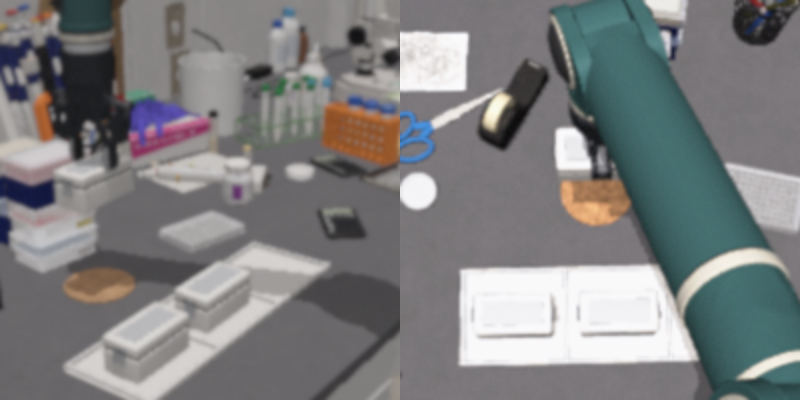

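Left and middle cases stand in their bays; the held case appears level over the mat. One last check: overlay the expected outline of a level case on it.

```bash
python3 - <<'E'
from h import *
a=p.capture("scene");k=5
im=cv2.resize(a["image"],None,fx=k,fy=k,interpolation=cv2.INTER_CUBIC)
for z in(.148,.202):
    q=[np.r_[MAT+u*.029*X+v*.055*Y,z] for u,v in((1,1),(1,-1),(-1,-1),(-1,1))]
    cv2.polylines(im,[np.int32(proj(a,q)*k+k/2)],True,(255,0,0),1)
u=proj(a,np.r_[MAT,.17])[0].astype(int)*k
cv2.imwrite("pics/lvl.png",im[max(0,u[1]-220):u[1]+220,u[0]-300:u[0]+300,::-1])
E
```

```text
(no output)
```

View pics/lvl.png

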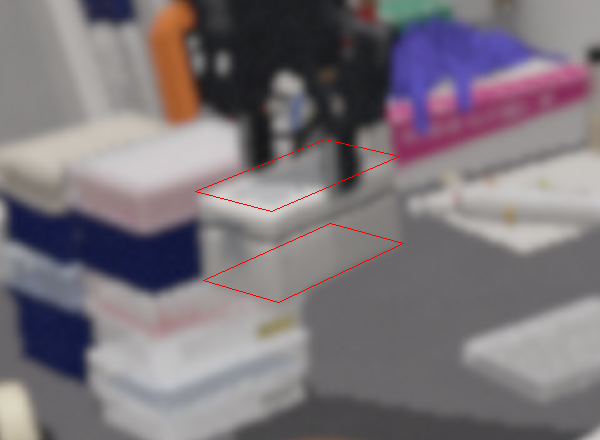

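The case hangs a few mm below the outline, and perhaps more at its left end. I'll zoom in and measure the lid edge to get the tilt.

```bash
python3 - <<'E'
from h import *
a=p.capture("scene");k=14
im=cv2.resize(a["image"],None,fx=k,fy=k,interpolation=cv2.INTER_CUBIC)
u=proj(a,np.r_[MAT,.175])[0]; x0=int(u[0]-26);y0=int(u[1]-20)
c=im[y0*k:(y0+40)*k,x0*k:(x0+54)*k].copy()
c=cv2.convertScaleAbs(c,alpha=1.5,beta=-90)
for i in range(0,54,6): cv2.putText(c,str(x0+i),(i*k,10),0,.35,(255,0,0));cv2.line(c,(i*k,12),(i*k,18),(255,0,0))
for i in range(0,40,5): cv2.putText(c,str(y0+i),(0,i*k+4),0,.35,(255,0,0))
for z in(.148,.202):
    print(z,proj(a,[np.r_[MAT+s*.029*X+v*.055*Y,z] for s,v in((-1,1),(-1,-1),(1,1))]).round(1).tolist())
cv2.imwrite("pics/z.png",c[:,:,::-1])
E
```

```text
0.148 [[237.1, 186.0], [262.2, 174.1], [222.2, 181.6]]
0.202 [[235.8, 167.8], [261.5, 156.8], [220.6, 163.7]]
```

View pics/z.png

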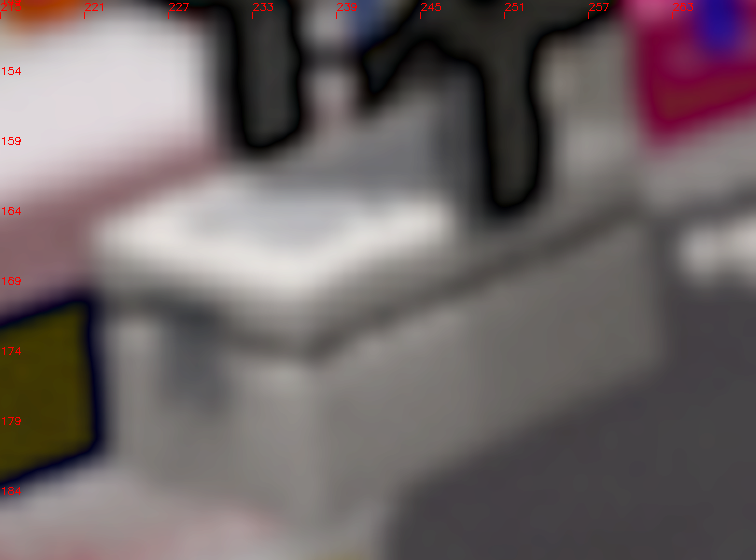

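The seam slope is -0.44 (about -0.44 predicted for level) and the bottom edge -0.46 (-0.474 predicted). The case is level within about 1° and simply hangs about 2 mm low.

```bash
python3 - <<'E'
from h import *
st("final"); p.hand_in(); print(p.get_time_s())
E
```

```text
final t47.3 gap0.0554 F [ 0.17  0.07 -4.19] M [-0.018  0.011 -0.006] Mx' -0.017
the job is handed in; nothing more can be done
the job is handed in; nothing more can be done
```

I judged the right case to be the one that rattles. I handed the job in at about 47 s with that case held over the middle of the mat. I lifted and rocked the cases from left to right, 25° each way, and put the left and middle ones back in their own bays.

- **Which case rattles:** the left and middle cases showed no change in level moment between the two tips (+0.007 and +0.012 N m, noise about 0.015). The right case showed -0.032 on the first rock. I rocked it a second time with longer averaging and got -0.060 ± 0.009 N m. Its moment when tipped was also smaller.
- **Final pose:** the case hangs over the mat centre with its bottom about 14.5 cm above the bench. In the picture its edges are level to about 1°, and the arm was still.
- **Other things:** in the last overall picture the two quiet cases stand in their bays. The bystanders and look-alikes in view are where they were.

**What disagreed:**
- The right case's shift was smaller than the roughly 0.147 N m expected for a 60 mm run. While it was held over the mat, the level readings were +0.014 and then -0.017 N m, close to zero. Picking the right case therefore also rests on the other two showing no shift at all.
- The case sits about 2 mm lower in the fingers than planned.

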